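# Fit the handle knob to the switch box's D-shaft and hold it home

### The arm

A 6-joint arm with a two-finger parallel gripper is mounted at the origin on the work surface. World frame = base frame: x ahead of the robot, y to its left, z up, the work surface at z = 0. Lengths are in m, angles in degrees, forces in N, time in s.
With the tool pointing down it reaches from about 0.375 to 0.9 m from the base axis. Payload 3.1 kg.
Tool frame: the origin (TCP) lies at the very end of the fingers, on their centre line; the grasp point (between the pads) lies 19 mm behind it; z points along the fingers, y is the direction in which the jaws open and shut (so a half turn about z gives the same grasp; the last joint's range is limited). The gripper opens to 87 mm and grips with 3 to 60 N. Pads are 19 mm wide; open, the fingers measure 117 mm over their backs; the gripper's body (75 mm by 190 mm) begins 51 mm behind the grasp point.
Start: joints at [64.887, 30.224, 82.088, -0, 67.689, -10.227], TCP at [0.161, 0.604, 0.223] pointing down, gripper open.
Joint ranges: [-176.69, 176.69], [-43.24, 126.21], [12.49, 139.97], [-82, 262], [0, 151.66], [-163.58, 163.58]. Speed limits (degrees/s): [159.86, 159.86, 180, 180, 180, 180].

### API

Orientations are given as a 3x3 rotation matrix whose columns are the frame's x, y, z axes.
In Python, from rig import read_state, capture, hand_in gives the robot as it stands. The module is installed in compiled form; this text tells all that it offers.
- The arm moves only by the tool send_rows, never from a script. Its argument "moves" is one flat list of numbers, 7 for each row, row after row: the turn, a rotation vector about the world's x, y, z in degrees, then the shift along the world's x, y, z in cm, then the gripper's target within -1 to 1 (fully open at 1, half-way at 0, shut at -1). In form: [rx, ry, rz, tx, ty, tz, hand, rx, ry, rz, tx, ty, tz, hand, ...]. A call has 1 to 20 rows; each row shifts and turns the commanded pose from where the row before left it; what a row does not reach is not made up. A row lasts 1/10 s, in which the tool goes at most 50 mm and 8.59 degrees, less where a joint would pass 70% of its speed; a pose out of reach is approached as far as the arm can. A call with a gripper value outside its range is refused whole. The fingers move at their own pace and stop on an object; the grip force is fixed at half the most. Time passes only in rows, so rows that do not move let the fingers close. It gives the time, the measured TCP pose, the force and the opening at its end, in the units of the state.
- read_state(): the state, without advancing time (a new reading comes with each control period).
- capture(name): name is "scene" or "side" or "wrist"; returns a dict with "pixels" (420x560x3 uint8, red, green, blue), "vertical_fov" (degrees; the focal length in pixels is half the picture's height over the tangent of half this angle, whatever the lens; pixels are square), "cx", "cy" (the principal point, pixels), "dist" ([k1, k2, p1, p2, k3] as OpenCV has them; the pictures are not rectified), "rvec" (rotation vector, rad) and "tvec" (3), from world to camera coordinates, as OpenCV has them. Camera axes: x right, y down, z forward; pixel columns grow to the right and rows downward; lengths in m; the calibration is good to about 2 mm. A picture is of the moment at which its call begins. There is no depth.
- hand_in(): hands the job in, once; it reports no verdict.
The state is a dict: "time_s": time; "joint_positions": joint angles; "qvel": joint speeds; "tau": joint torques, N m; "position": TCP position; "tcp_rot": TCP orientation; "force": force on the tool from outside, world axes, zero at the start; "moment": the same for the moment, N m; "opening": opening from 0.0 (shut) to 1.0 (fully open).
Only numpy, scipy, OpenCV 4.12 (cv2) and the standard library are available. Lean on these libraries where they do the work, as an engineer would, in place of code of your own. Each camera call takes 0.05 s, during which the arm holds its last target.

### The job

First press the loose cover plate of the grey switch box down until it lies flush with the box's rim. Then pick up the knob with the pointed black grip bar, turn it so that the flat in its bore (on the pointed side) matches the flat of the box's D-shaft, and push it onto the shaft until the sprung collar under it is pressed fully down. The spring would lift the knob again, so finish while still holding the knob pressed fully home, and leave the other things on the bench where they are.

Things in the scene. Friction and masses are not known exactly. Their poses are not given: they have to be found in the camera images.
- unit: Grey painted switch box fixed to the bench, 100 mm (x) by 140 mm (y), 60 mm high. Origin: centre of its underside, at bench height; z up. A rectangular recess in its top, inside a rim 4 mm thick and 60 mm above the bench, takes the cover plate; the D-shaft rises through the cover 34 mm to the box's +y side of its centre. Its yaw and place vary.
- cover (a joint): Slide of the cover plate into the box: 0 = standing 7 mm proud of the rim (plate top 67 mm above the bench), 0.007 m = flush with the rim (top at 60 mm), its stop; it starts between 0 and 0.002. The plate is bare aluminium, 90 by 130 mm and 10 mm thick, with a 32 mm hole around the shaft. It moves only up and down, stiffly: about 6 N moves it and it stays where it is left.
- cover_pad (a point): Point on the top face of the cover plate with free room to press: 34 mm to the box's -y side of its centre, 68 mm from the shaft's axis; it moves with the plate.
- shaft: Fixed steel D-shaft on the box, it does not turn. 16 mm diameter, with one flat 4 mm from the axis. Origin: on the shaft's axis at bench height; z up along the axis; x points out of the flat, square to it. The tip is 84 mm above the bench, its last 3 mm tapered. Its yaw varies and is not that of the box.
- collar (a joint): Slide of the dark steel spring collar (29 mm outside diameter) round the shaft: 0 = up (its top 70 mm above the bench), 0.006 m = fully down at its stop (top at 64 mm). A spring pushes it up: about 5 N to start, 10 N fully down.
- collar_top (a point): Centre of the collar's top face, on the shaft's axis; it moves with the collar.
- knob: Loose plastic knob, 70 to 130 g, upright on the bench, 50 mm high. Origin: centre of its underside; z up; x towards the pointed end. Round white skirt 48 mm diameter, 24 mm high; on it a black grip bar 14 mm wide (y), 46 mm long (x), 26 mm high, whose +x end runs on into a pointed nose (tip 34 mm from the axis) with a white index line on top.
- knob_bore (a point): Mouth of the D-shaped bore: centre of the knob's underside. The bore is 22 mm deep, 18 mm diameter, its flat 5 mm from the axis on the knob's +x (nose) side: it goes on the shaft only with knob x and shaft x the same way, within about 0.1 rad. The skirt's underside then meets the collar; fully home it is 64 mm above the bench.
- knob_nose (a point): Top of the knob's pointed nose: 34 mm from the axis along knob x, 50 mm above its underside.
- stock_bin: Bystander: open blue stock bin 90 by 150 mm, 50 mm high. Origin: centre of its underside.
- carton: Bystander: small cardboard carton 60 by 80 mm, 45 mm high. Origin: centre of its underside.
- round_knob: Bystander: small round black knob without a bar, 40 mm diameter, 22 mm high; not the one to fit. Origin: centre of its underside.
- screwdriver: Bystander: screwdriver 190 mm long, lying along its x. Origin: under its middle.
There are look-alikes about, which are no part of the job. What is shaped like the knob but orange or purple is not meant.

How it is judged:
By the outcome, as a careful person would: the job done as asked, in the order asked, and still so for the second after the job is handed in, while the arm keeps its last pose, push and grip.
It also fails if it takes over 51 s, if anything falls off the work surface, if the arm or the gripper's body presses on something with over 40 N, if the wrist force passes 120 N, or if a joint passes its speed limit or range.

## Working session

There is one attempt and no reset: what is moved stays moved. The work goes in short steps, Python scripts to look and compute and a tool call to move; the robot and the scene stay as the last step left them, time stands still between calls to the robot, and variables do not carry over. Pictures are saved under pics/ and viewed, and the job is handed in when it is done.

Besides the shell and the picture viewer there is one more tool, called after "Call:" as name(argument=value, ...) on one line, values as JSON. send_rows: Moves the arm, as the interface text tells. Its arguments: {"type":"object","properties":{"moves":{"type":"array","items":{"type":"number"}}},"required":["moves"]}

```bash
mkdir -p pics; cat > h.py <<'E'
import numpy as np, cv2, pickle
from rig import read_state, capture
def snap(name, fn):
    c=capture(name); pickle.dump(c,open(f'pics/{fn}.pkl','wb'))
    cv2.imwrite(f'pics/{fn}.png',cv2.cvtColor(c['pixels'],cv2.COLOR_RGB2BGR)); return c
def load(fn): return pickle.load(open(f'pics/{fn}.pkl','rb'))
def K(c):
    f=210/np.tan(np.radians(c['vertical_fov'])/2)
    return np.array([[f,0,c['cx']],[0,f,c['cy']],[0,0,1]])
def ray(c,p):
    u=cv2.undistortPoints(np.array([[p]],float),K(c),np.array(c['dist'],float))[0,0]
    R=cv2.Rodrigues(np.array(c['rvec'],float))[0]; o=-R.T@np.array(c['tvec']).ravel()
    return o,R.T@np.array([u[0],u[1],1])
def at(c,p,z):
    o,d=ray(c,p); return o+d*(z-o[2])/d[2]
def proj(c,P):
    return cv2.projectPoints(np.array(P,float).reshape(-1,1,3),np.array(c['rvec'],float),np.array(c['tvec'],float),K(c),np.array(c['dist'],float))[0].reshape(-1,2)
E
python3 - <<'E'
from h import *
for n in ['scene','side','wrist']:
    c=snap(n,n+'0'); o,_=ray(c,(280,210)); print(n,o,c['vertical_fov'],c['dist'])
s=read_state(); print(s)
E
```

```text
scene [1.05497183 0.23779321 0.80784423] 53.183916684154234 [-0.03788501  0.          0.          0.          0.        ]
side [0.27271965 0.58157321 0.68439554] 52.66906470556927 [0.03746613 0.         0.         0.         0.        ]
wrist [0.0897755  0.62215688 0.38371545] 67.84553734344742 [-0.07210022  0.          0.          0.          0.        ]
{'time_s': 0.15, 'joint_positions': array([ 6.48880239e+01,  3.02685324e+01,  8.21390986e+01,  4.68056955e-05,
        6.76886438e+01, -1.02267331e+01]), 'qvel': array([-0.13139207, -0.15941189, -0.31740051, -0.00938835,  0.02947433,
        0.01042833]), 'tau': array([ 3.58650177e-04, -4.40430915e+01, -1.76841313e+01,  6.33450458e-02,
        5.52265055e-02, -8.78391188e-05]), 'position': array([0.16027866, 0.60352543, 0.22177946]), 'tcp_rot': array([[-9.66442087e-01,  2.56883597e-01, -7.13789792e-04],
       [ 2.56884415e-01,  9.66440936e-01, -1.52116847e-03],
       [ 2.99072447e-04, -1.65348270e-03, -9.99998588e-01]]), 'force': array([-0.64596231,  0.25867232, -0.2421721 ]), 'moment': array([-0.01448277,  0.0062084 , -0.07035989]), 'opening': 1.00119602401865}
```

View pics/scene0.png

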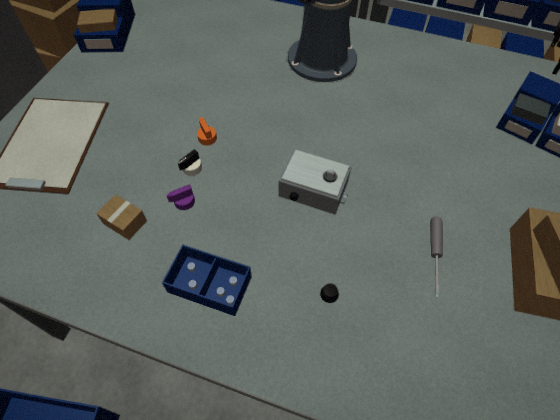

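View pics/side0.png

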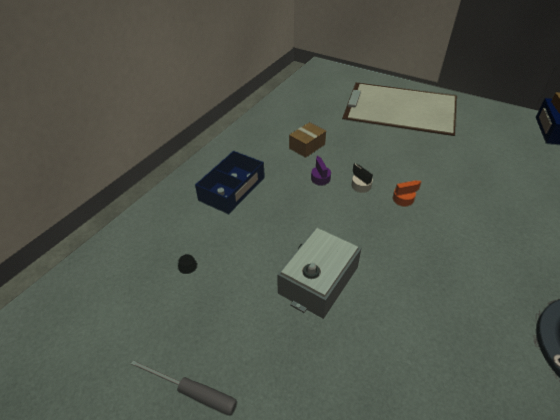

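View pics/wrist0.png

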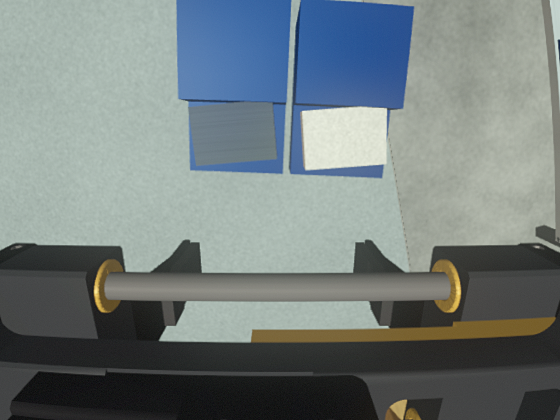

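```bash
python3 - <<'E'
from h import *
s=load('scene0');d=load('side0')
print(proj(s,[[0,0,0],[.16,.6,.22],[.5,0,0],[.5,.2,0]]))
for n,p in dict(box=(315,180),knob=(192,165),orange=(207,135),purple=(182,198),bin=(207,280),carton=(122,217),rk=(330,293),sd=(436,255)).items(): print('s',n,at(s,p,.02))
for n,p in dict(box=(320,265),knob=(362,180),orange=(405,195),purple=(320,172)).items(): print('d',n,at(d,p,.02))
def crop(fn,x0,y0,w,h,k,o):
    im=cv2.imread(f'pics/{fn}.png')[y0:y0+h,x0:x0+w]; im=cv2.convertScaleAbs(im,alpha=1.6,beta=10)
    return cv2.resize(im,None,fx=k,fy=k,interpolation=cv2.INTER_CUBIC)
cv2.imwrite('pics/c1.png',crop('scene0',270,140,90,80,8,0))
cv2.imwrite('pics/c2.png',crop('scene0',150,110,90,70,8,0)[:600])
cv2.imwrite('pics/c3.png',crop('side0',270,220,100,100,6,0))
cv2.imwrite('pics/c4.png',crop('side0',330,145,70,60,10,0))
E
```

```text
[[321.05347137  58.23075146]
 [573.8698143   79.63639268]
 [262.10691737 183.45504534]
 [342.94131249 206.8753346 ]]
s box [0.46235609 0.11938715 0.02      ]
s knob [ 0.51876606 -0.17280517  0.02      ]
s orange [ 0.41773539 -0.18000854  0.02      ]
s purple [ 0.61389185 -0.15178656  0.02      ]
s bin [ 0.77885615 -0.01292526  0.02      ]
s carton [ 0.70507445 -0.25471049  0.02      ]
s rk [0.72223709 0.22976582 0.02      ]
s sd [0.56555065 0.41853167 0.02      ]
d box [0.48019227 0.09937538 0.02      ]
d knob [ 0.5136935  -0.17932441  0.02      ]
d orange [ 0.40879494 -0.18069916  0.02      ]
d purple [ 0.61323466 -0.1547083   0.02      ]
```

View pics/c1.png

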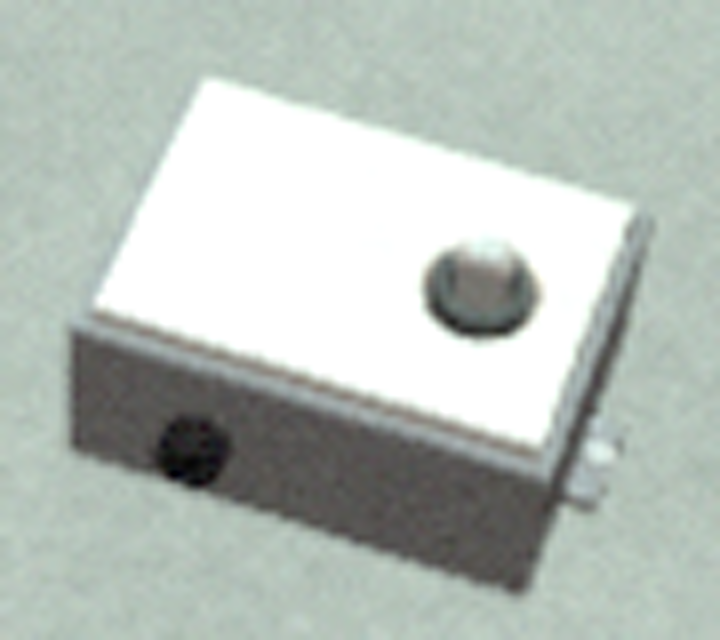

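View pics/c2.png

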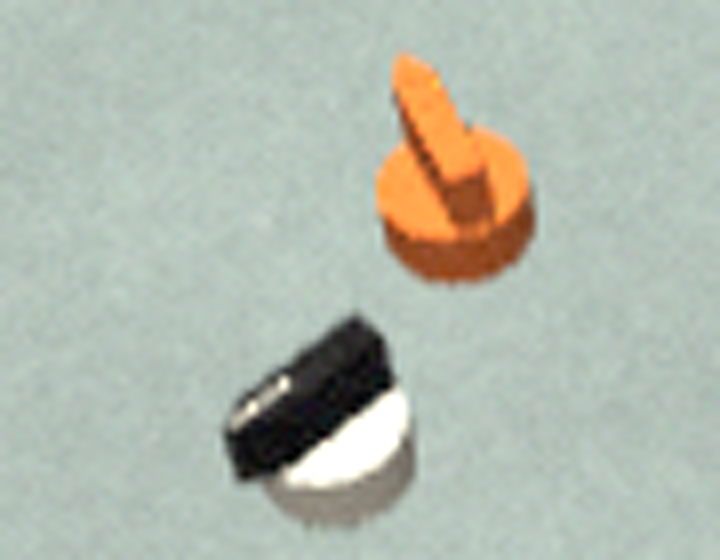

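View pics/c3.png

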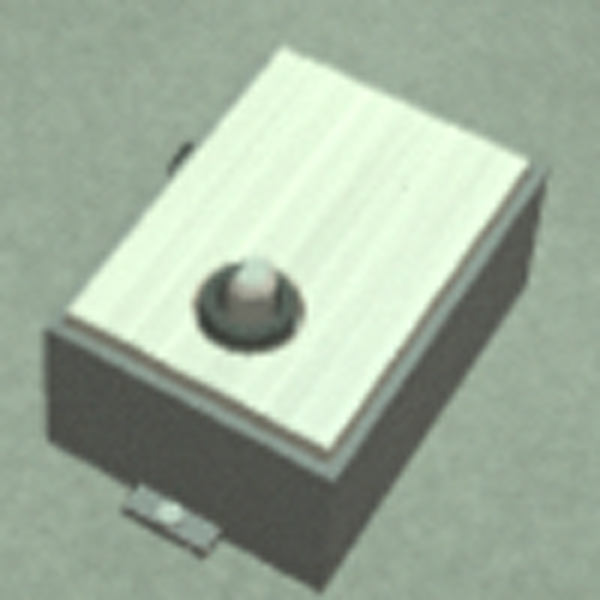

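View pics/c4.png

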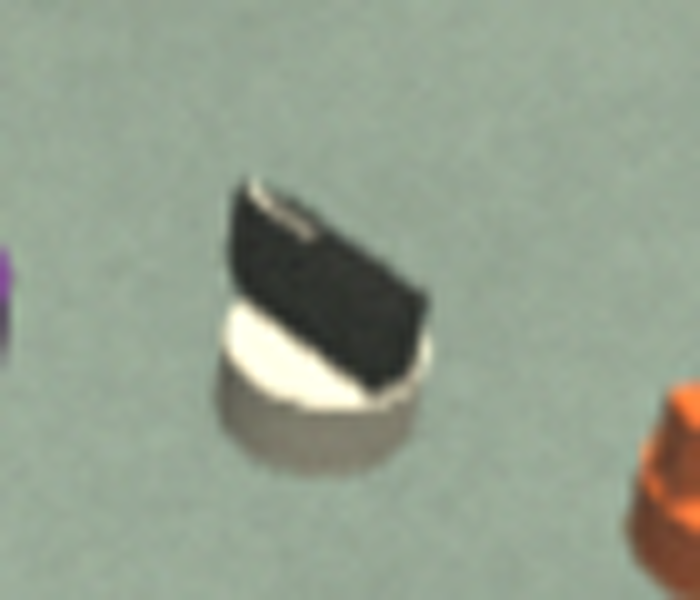

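```bash
python3 - <<'E'
from h import *
s=load('scene0');d=load('side0')
S=lambda x,y:(270+x/8,140+y/8); D=lambda x,y:(270+x/6,220+y/6)
def rep(c,P,z,n):
    Q=np.array([at(c,p,z)[:2] for p in P]); print(n,Q.round(4).tolist(),'mean',Q.mean(0)); 
    for i in range(len(Q)):
        v=Q[(i+1)%len(Q)]-Q[i]; print('  ',np.hypot(*v).round(4),np.degrees(np.arctan2(v[1],v[0])).round(1))
rep(s,[S(207,78),S(635,208),S(545,443),S(92,310)],.066,'s cover')
rep(d,[D(283,45),D(530,160),D(330,450),D(65,315)],.066,'d cover')
rep(s,[S(75,325),S(548,470),S(650,225)],.060,'s rim')
rep(d,[D(46,330),D(328,480),D(545,170)],.060,'d rim')
print('tip',at(s,S(487,250),.084),at(d,D(258,268),.084))
print('hole',at(s,S(482,288),.066),at(d,D(248,305),.066))
S=lambda x,y:(150+x/8,110+y/8); D=lambda x,y:(330+x/10,145+y/10)
n=at(s,S(230,425),.05),at(d,D(245,183),.05); print('nose',n)
b=at(s,S((350+388)/2,(315+352)/2),.05)
print('back s',b, 'd', at(d,D(425,297),.05))
print('skirt bottom centre s', at(s,S(342,430),.024),at(d,D(328,345),.024))
E
```

```text
s cover [[0.4275, 0.0587], [0.4324, 0.1883], [0.5199, 0.1856], [0.5187, 0.0553]] mean [0.47464759 0.12196521]
   0.1297 87.8
   0.0875 -1.8
   0.1303 -90.5
   0.0913 177.9
d cover [[0.5142, 0.0524], [0.4243, 0.0561], [0.4284, 0.1859], [0.5181, 0.1846]] mean [0.47125884 0.11974447]
   0.0899 177.7
   0.1299 88.2
   0.0896 -0.8
   0.1323 -91.7
s rim [[0.5209, 0.0511], [0.524, 0.1883], [0.432, 0.1935]] mean [0.49228837 0.1442774 ]
   0.1372 88.7
   0.0921 176.8
   0.1679 -58.0
d rim [[0.5224, 0.1886], [0.4258, 0.1914], [0.4201, 0.0523]] mean [0.45610474 0.14408992]
   0.0967 178.3
   0.1392 -92.4
   0.1704 53.1
tip [0.4756958  0.15484328 0.084     ] [0.47113711 0.15163681 0.084     ]
hole [0.47474836 0.15511784 0.066     ] [0.47299623 0.15268868 0.066     ]
nose (array([ 0.54446401, -0.18871963,  0.05      ]), array([ 0.54272891, -0.19212505,  0.05      ]))
back s [ 0.4993005 -0.1658002  0.05     ] d [ 0.48982703 -0.17456754  0.05      ]
skirt bottom centre s [ 0.51740071 -0.17071889  0.024     ] [ 0.51136604 -0.17738844  0.024     ]
```

```bash
python3 - <<'E'
from h import *
c=load('wrist0'); s=read_state(); R=s['tcp_rot']; p=s['position']
for px in [(280,210),(280,100),(280,20)]:
    o,d=ray(c,px); print(px,R.T@(o-p),R.T@(d/np.linalg.norm(d)), R.T@(at(c,px,p[2]-.0)-p))
E
```

```text
(280, 210) [ 0.07297179 -0.00037266 -0.16191378] [-0.26808517  0.00949213  0.96334845] [2.79118934e-02 1.22278000e-03 6.32584160e-06]
(280, 100) [ 0.07297179 -0.00037266 -0.16191378] [0.07016234 0.00897693 0.99749519] [8.43622106e-02 1.08468723e-03 2.34369342e-05]
(280, 20) [ 0.07297179 -0.00037266 -0.16191378] [0.28418428 0.00820155 0.9587346 ] [1.20975849e-01 1.01273345e-03 3.45060546e-05]
```

Call:
send_rows(moves=[0,0,0.8,1.95,-3.23,0,-1,0,0,0.8,1.95,-3.23,0,-1,0,0,0.8,1.95,-3.23,0,-1,0,0,0.8,1.95,-3.23,0,-1,0,0,0.8,1.95,-3.23,0,-1,0,0,0.8,1.95,-3.23,0,-1,0,0,0.8,1.95,-3.23,0,-1,0,0,0.8,1.95,-3.23,0,-1,0,0,0.8,1.95,-3.23,0,-1,0,0,0.8,1.95,-3.23,0,-1,0,0,0.8,1.95,-3.23,0,-1,0,0,0.8,1.95,-3.23,0,-1,0,0,0.8,1.95,-3.23,0,-1,0,0,0.8,1.95,-3.23,0,-1,0,0,0.8,1.95,-3.23,0,-1,0,0,0.8,1.95,-3.23,0,-1])

```text
time_s: 1.75
position: [0.473, 0.0858, 0.2225]
tcp_rot: [[-0.999, 0.036, -0.0], [0.036, 0.999, 0.0], [0.0, 0.0, -1.0]]
force: [0.2, 0.3, -0.7]
opening: 0.006
```

```bash
python3 - <<'E'
from h import *
c=snap('wrist','w1'); print(proj(c,[[.4735,.1535,.084],[.4715,.0865,.066]]))
E
```

```text
[[345.56508565 197.86961792]
 [277.93296242 194.24839659]]
```

View pics/w1.png

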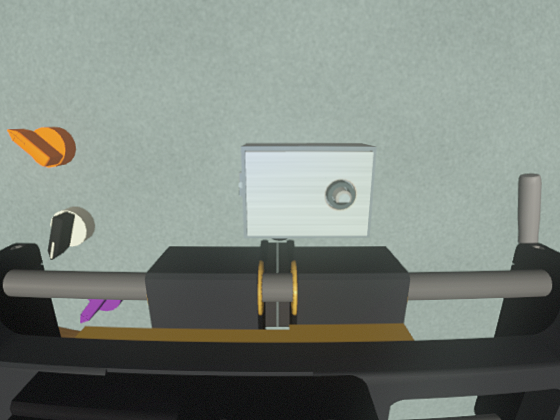

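```bash
python3 - <<'E'
from h import *
im=cv2.imread('pics/w1.png')
cv2.imwrite('pics/w1a.png',cv2.resize(im[170:220,312:372],None,fx=12,fy=12,interpolation=cv2.INTER_CUBIC))
cv2.imwrite('pics/w1b.png',cv2.resize(im[195:270,35:105],None,fx=8,fy=8,interpolation=cv2.INTER_CUBIC))
E
```

```text
(no output)
```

View pics/w1a.png

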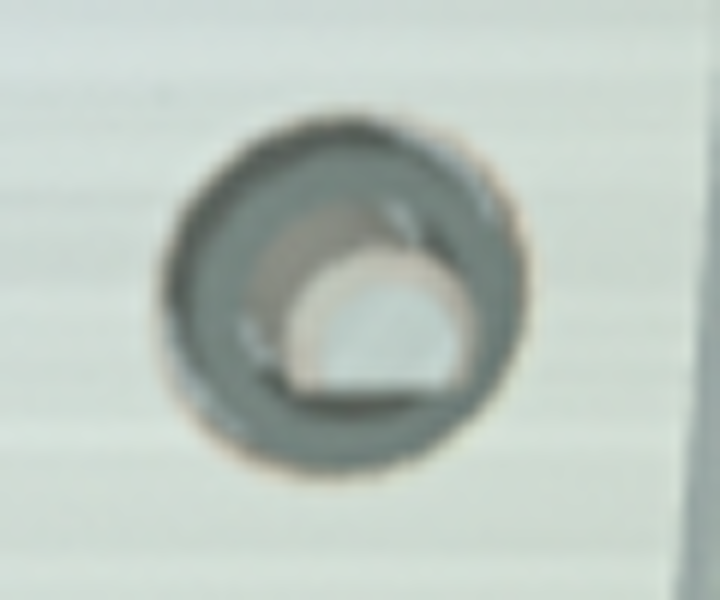

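View pics/w1b.png

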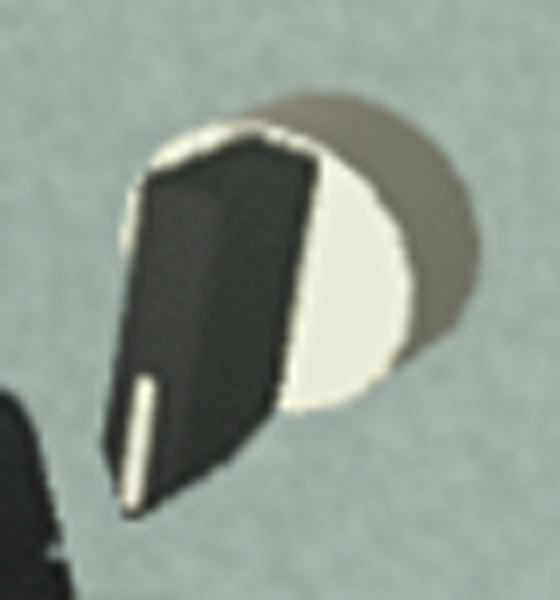

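```bash
python3 - <<'E'
from h import *
c=load('w1')
A=lambda x,y:(312+(x+.5)/12-.5,170+(y+.5)/12-.5); B=lambda x,y:(35+(x+.5)/8-.5,195+(y+.5)/8-.5)
a,b=at(c,A(290,388),.0825),at(c,A(465,386),.0825); v=b-a; print('flat',a,b,np.hypot(*v[:2]),np.degrees(np.arctan2(v[1],v[0])),'mid',(a+b)/2)
print('shaft top arc top',at(c,A(380,243),.081))
print('hole ctr',at(c,A(345,293),.066))
corners=[(246,152),(374,152),(369,236),(247,236)]
Q=np.array([at(c,p,.066) for p in corners]);print(Q.round(4),Q.mean(0))
a,b=at(c,B(147,378),.05),at(c,B(130,510),.05); v=b-a; print('index',a,b,np.hypot(*v[:2]),np.degrees(np.arctan2(v[1],v[0])))
print('nose',at(c,B(128,518),.05))
print('back corners',at(c,B(142,187),.05))
p,q=at(c,B(122,250),.024),at(c,B(412,275),.024)
print('skirt l,r',p,q,'top',at(c,B(250,120),.024),'bot',at(c,B(310,413),.024))
E
```

```text
flat [0.47763763 0.14400768 0.0825    ] [0.47798349 0.15867505 0.0825    ] 0.014671452714840815 88.64918809032109 mid [0.47781056 0.15134137 0.0825    ]
shaft top arc top [0.46588694 0.15161924 0.081     ]
hole ctr [0.47349578 0.15177696 0.066     ]
[[0.4266 0.0558 0.066 ]
 [0.4309 0.1856 0.066 ]
 [0.5216 0.1842 0.066 ]
 [0.5166 0.0513 0.066 ]] [0.47395011 0.11924548 0.066     ]
index [ 0.52273988 -0.18415408  0.05      ] [ 0.54400915 -0.19239569  0.05      ] 0.022810225259502753 -21.18082097844884
nose [ 0.54532159 -0.19307216  0.05      ]
back corners [ 0.49312498 -0.17768225  0.05      ]
skirt l,r [ 0.51061514 -0.20431882  0.024     ] [ 0.51621493 -0.15593627  0.024     ] top [ 0.49017972 -0.17750392  0.024     ] bot [ 0.53892796 -0.17835021  0.024     ]
```

Call:
send_rows(moves=[0,0,0,0,0,-3.5,-1,0,0,0,0,0,-4,-1,0,0,0,0,0,-4,-1,0,0,0,0,0,-3,-1,0,0,0,0,0,-0.7,-1,0,0,0,0,0,-0.4,-1,0,0,0,0,0,-0.3,-1,0,0,0,0,0,-0.2,-1])

```text
time_s: 2.6
position: [0.4718, 0.0873, 0.0629]
tcp_rot: [[-0.999, 0.036, -0.001], [0.036, 0.999, -0.0], [0.001, -0.0, -1.0]]
force: [-3.8, -1.7, 6.0]
opening: 0.005
```

Call:
send_rows(moves=[0,0,0,0,0,-0.2,-1,0,0,0,0,0,-0.2,-1,0,0,0,0,0,-0.1,-1,0,0,0,0,0,0,-1])

```text
time_s: 3.0
position: [0.4718, 0.0873, 0.0601]
tcp_rot: [[-0.999, 0.036, 0.001], [0.036, 0.999, -0.0], [-0.001, -0.0, -1.0]]
force: [-5.9, -1.5, 21.2]
opening: 0.003
```

Call:
send_rows(moves=[0,0,0,0,0,-0.1,-1,0,0,0,0,0,0,-1])

```text
time_s: 3.2
position: [0.4719, 0.0873, 0.06]
tcp_rot: [[-0.999, 0.035, 0.001], [0.035, 0.999, -0.0], [-0.001, -0.0, -1.0]]
force: [-7.4, -0.7, 29.8]
opening: 0.006
```

Call:
send_rows(moves=[0,0,0,0,0,3,-1,0,0,0,0,0,3,-1,0,0,0,2,2,2,-1,0,0,0,2,2,0,-1,0,0,0,2,2.3,0,-1,0,0,0,0,0,0,-1,0,0,0,0,0,0,-1])

```text
time_s: 3.9
position: [0.533, 0.1507, 0.1369]
tcp_rot: [[-0.999, 0.035, 0.002], [0.035, 0.999, -0.0], [-0.002, 0.0, -1.0]]
force: [-0.1, 0.2, -0.1]
opening: 0.008
```

```bash
python3 - <<'E'
from h import *
c=snap('wrist','w2'); P=proj(c,[[.4735,.152,.084],[.4715,.0865,.06]]); print(P)
snap('side','d2'); snap('scene','s2')
im=cv2.imread('pics/w2.png'); x,y=P[0].astype(int); y0=max(0,y-35);print(x-40,y0)
cv2.imwrite('pics/w2a.png',cv2.resize(im[y0:y+35,x-40:x+40],None,fx=8,fy=8,interpolation=cv2.INTER_CUBIC))
im=cv2.convertScaleAbs(cv2.imread('pics/d2.png')[215:320,265:370],alpha=1.5,beta=10)
cv2.imwrite('pics/d2a.png',cv2.resize(im,None,fx=5.5,fy=5.5,interpolation=cv2.INTER_CUBIC))
E
```

```text
[[276.39994066 144.00020894]
 [189.71827537 142.66616555]]
236 109
```

View pics/w2.png

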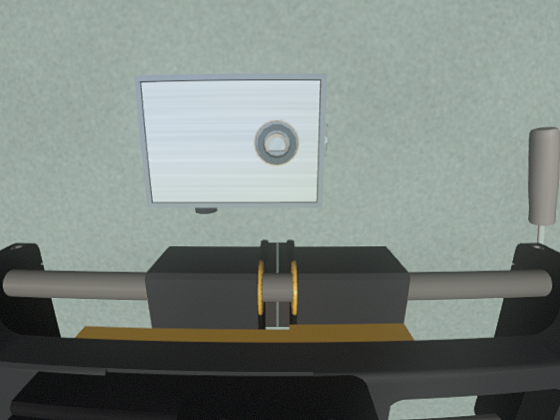

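View pics/w2a.png

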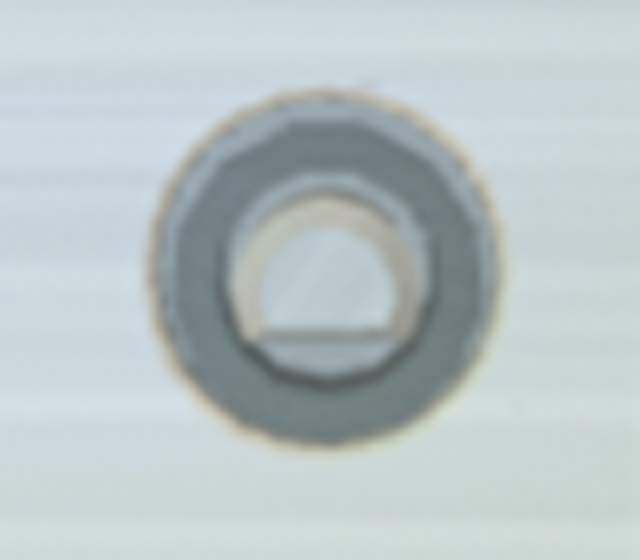

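View pics/d2a.png

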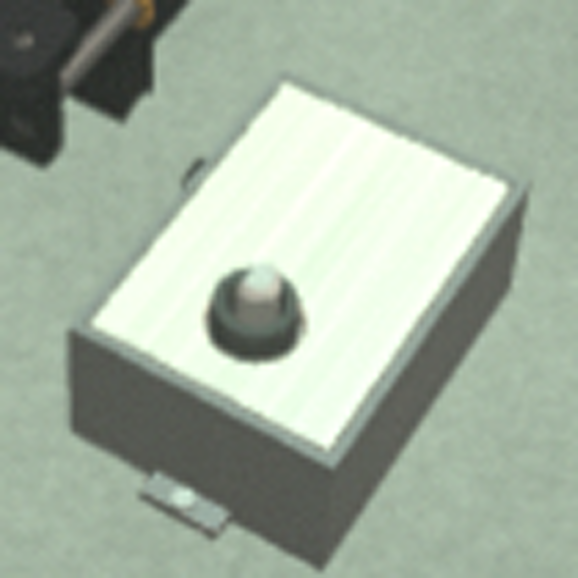

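```bash
python3 - <<'E'
from h import *
c=load('w2')
A=lambda x,y:(236+(x+.5)/8-.5,109+(y+.5)/8-.5)
for l,r in [((258,336),(397,334)),((245,336),(410,336))]:
    a,b=at(c,A(*l),.083),at(c,A(*r),.083); v=b-a; print('flat',a,b,np.hypot(*v[:2]),np.degrees(np.arctan2(v[1],v[0]))-90)
print('arc top',at(c,A(325,192),.081))
print('hole',at(c,A(327,268),.06),'collar',at(c,A(327,280),.07))
print('shaft l/r',at(c,A(230,290),.081),at(c,A(420,290),.081))
Q=np.array([at(c,p,.06) for p in [(137,75.5),(325,74),(322.5,206.5),(149,207.5)]]);print(Q.round(4),Q.mean(0))
for i in range(4):
    v=Q[(i+1)%4]-Q[i]; print(np.hypot(v[0],v[1]),np.degrees(np.arctan2(v[1],v[0])))
E
```

```text
flat [0.47777761 0.14597681 0.083     ] [0.47802258 0.15784468 0.083     ] 0.011870390688544294 -1.1824908221387034
flat [0.47773795 0.14486719 0.083     ] [0.47822958 0.15894953 0.083     ] 0.014090917772195568 -1.999461526258969
arc top [0.46601271 0.15211487 0.081     ]
hole [0.47362374 0.1519844  0.06      ] collar [0.47409888 0.15198291 0.07      ]
shaft l/r [0.47395024 0.14367564 0.081     ] [0.4745196  0.15997056 0.081     ]
[[0.4214 0.0523 0.06  ]
 [0.4264 0.1885 0.06  ]
 [0.525  0.1867 0.06  ]
 [0.5209 0.048  0.06  ]] [0.47344997 0.11887876 0.06      ]
0.13636522159714265 87.8955950895542
0.09856418823862453 -1.054629277567561
0.13879827981312107 -91.66927347957912
0.09960368494251659 177.5370704916919
```

Call:
send_rows(moves=[0,0,-1.8,0.36,-3.5,0,1,0,0,-1.8,0.36,-3.5,0,1,0,0,-1.8,0.36,-3.5,0,1,0,0,-1.8,0.36,-3.5,0,1,0,0,-1.8,0.36,-3.5,0,1,0,0,-1.8,0.36,-3.5,0,1,0,0,-1.8,0.36,-3.5,0,1,0,0,-1.8,0.36,-3.5,0,1,0,0,-1.8,0.36,-3.5,0,1,0,0,-1.8,0.36,-3.5,0,1,0,0,0,0,0,0,1,0,0,0,0,0,0,1])

```text
time_s: 5.25
position: [0.5673, -0.2006, 0.1353]
tcp_rot: [[-0.938, 0.346, -0.001], [0.346, 0.938, 0.001], [0.001, 0.001, -1.0]]
force: [-0.1, 1.0, 0.2]
opening: 0.968
```

```bash
python3 - <<'E'
from h import *
c=snap('wrist','w3'); P=proj(c,[[.513,-.18,.05]]); print(P)
im=cv2.imread('pics/w3.png'); x,y=P[0].astype(int); y0=max(0,y-45);print(x-45,y0)
cv2.imwrite('pics/w3a.png',cv2.resize(im[y0:y+45,x-45:x+45],None,fx=6,fy=6,interpolation=cv2.INTER_CUBIC))
E
```

```text
[[277.96936845 143.35271048]]
232 98
```

View pics/w3a.png

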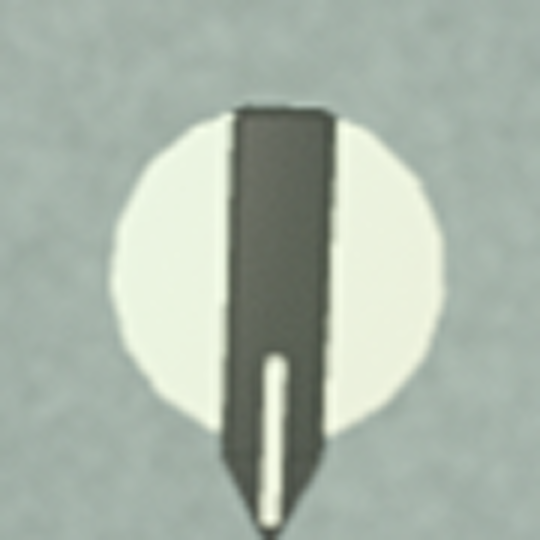

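View pics/w3.png

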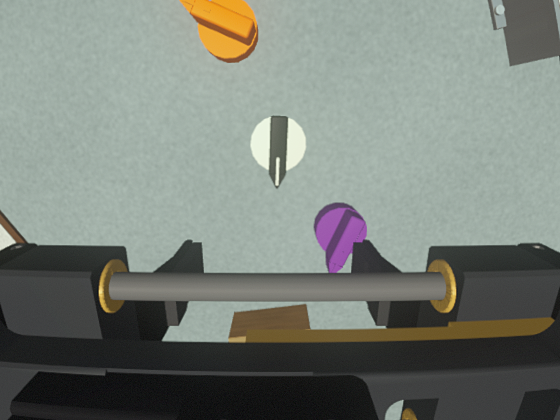

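```bash
python3 - <<'E'
from h import *
c=load('w3'); A=lambda x,y:(232+(x+.5)/6-.5,98+(y+.5)/6-.5)
for a,b in [((285,107),(268,532)),((236,110),(222,455)),((335,115),(323,448))]:
    a,b=at(c,A(*a),.05),at(c,A(*b),.05); v=b-a; print(a,b,np.hypot(*v[:2]),np.degrees(np.arctan2(v[1],v[0])))
print('skirt l r',at(c,A(112,278),.024),at(c,A(445,278),.024),'t b',at(c,A(277,105),.024))
back=at(c,A(285,107),.05);tip=at(c,A(268,535),.05); v=(tip-back)/np.linalg.norm(tip-back); print(tip-.034*v, back+.023*v)
s=read_state(); print(s['position'],np.degrees(np.arctan2(s['tcp_rot'][1],s['tcp_rot'][0])))
E
```

```text
[ 0.49352491 -0.171932    0.05      ] [ 0.54443975 -0.19303575  0.05      ] 0.05511523581370735 -22.513577309654544
[ 0.49171432 -0.17791146  0.05      ] [ 0.53256042 -0.19516508  0.05      ] 0.0443406228227916 -22.899463682100006
[ 0.49664988 -0.16629451  0.05      ] [ 0.53632235 -0.18225514  0.05      ] 0.04276268287495074 -21.915417525388946
skirt l r [ 0.50663693 -0.20300153  0.024     ] [ 0.52316952 -0.15813352  0.024     ] t b [ 0.49230773 -0.17248653  0.024     ]
[ 0.51341165 -0.18016814  0.05      ] [ 0.5147746  -0.18073261  0.05      ]
[ 0.56719512 -0.1994201   0.13525465] [159.85224474  69.85215539 140.30001423]
```

Call:
send_rows(moves=[0,0,-1.2,-2.65,1.0,-2,1,0,0,-1.2,-2.65,1.0,-2,1,0,0,0,0,0,-2.5,1,0,0,0,0,0,-2.5,1,0,0,0,0,0,-1.5,1,0,0,0,0,0,0,1])

```text
time_s: 5.9
position: [0.5134, -0.1773, 0.0288]
tcp_rot: [[-0.925, 0.381, -0.005], [0.381, 0.925, 0.003], [0.006, 0.001, -1.0]]
force: [-0.8, -0.2, -0.7]
opening: 1.001
```

Call:
send_rows(moves=[0,0,0,0.05,-0.25,-0.2,1,0,0,0,0,0,0,1])

```text
time_s: 6.1
position: [0.5167, -0.1823, 0.0294]
tcp_rot: [[-0.924, 0.382, 0.001], [0.382, 0.924, -0.001], [-0.002, -0.0, -1.0]]
force: [-1.0, 0.2, 0.3]
opening: 0.997
```

Call:
send_rows(moves=[0,0,0,0,0,0,1,0,0,0,0,0,0,1])

```text
time_s: 6.3
position: [0.5165, -0.1825, 0.0294]
tcp_rot: [[-0.924, 0.382, 0.001], [0.382, 0.924, -0.001], [-0.001, -0.0, -1.0]]
force: [0.1, 0.4, 0.1]
opening: 1.002
```

```bash
python3 - <<'E'
from h import *
s=read_state();print(s['position'],s['qvel'].round(2))
E
```

```text
[ 0.51645908 -0.1824789   0.02935189] [-0.02  0.22  0.12  0.03 -0.18 -0.04]
```

Call:
send_rows(moves=[0,0,0,-0.25,0.22,-0.3,1,0,0,0,0,0,0,1,0,0,0,0,0,0,1,0,0,0,0,0,0,-1,0,0,0,0,0,0,-1,0,0,0,0,0,0,-1,0,0,0,0,0,0,-1,0,0,0,0,0,0,-1,0,0,0,0,0,0,-1,0,0,0,0,0,0,-1,0,0,0,0,0,0,-1,0,0,0,0,0,0,-1])

```text
time_s: 7.5
position: [0.5135, -0.1801, 0.0255]
tcp_rot: [[-0.924, 0.382, -0.0], [0.382, 0.924, -0.0], [0.0, -0.0, -1.0]]
force: [0.1, 0.5, 0.6]
opening: 0.262
```

Call:
send_rows(moves=[0,0,0,0,0,0,-1,0,0,0,0,0,0,-1,0,0,0,0,0,0,-1,0,0,0,0,0,0,-1])

```text
time_s: 7.9
position: [0.5135, -0.1801, 0.0255]
tcp_rot: [[-0.924, 0.382, 0.0], [0.382, 0.924, -0.0], [-0.0, 0.0, -1.0]]
force: [0.4, -0.6, -0.1]
opening: 0.161
```

Call:
send_rows(moves=[0,0,0,0,0,2,-1,0,0,0,0,0,4,-1,0,0,0,0,0,4,-1,0,0,1.9,-0.36,3.02,2,-1,0,0,1.9,-0.36,3.02,0,-1,0,0,1.9,-0.36,3.02,0,-1,0,0,1.9,-0.36,3.02,0,-1,0,0,1.9,-0.36,3.02,0,-1,0,0,1.9,-0.36,3.02,0,-1,0,0,1.9,-0.36,3.02,0,-1,0,0,1.9,-0.36,3.02,0,-1,0,0,1.9,-0.36,3.02,0,-1,0,0,1.9,-0.36,3.02,0,-1,0,0,1.9,-0.36,3.02,0,-1,0,0,0,0,0,0,-1,0,0,0,0,0,0,-1,0,0,0,0,0,0,-1])

```text
time_s: 9.6
position: [0.474, 0.1515, 0.1455]
tcp_rot: [[-1.0, 0.028, -0.0], [0.028, 1.0, -0.0], [0.0, -0.0, -1.0]]
force: [-0.1, -0.1, -0.4]
opening: 0.156
```

```bash
python3 - <<'E'
from h import *
s=read_state();print(s['position'],np.degrees(np.arctan2(s['tcp_rot'][1],s['tcp_rot'][0])))
for n,f in [('wrist','w4'),('side','d4'),('scene','s4')]:
    c=snap(n,f); P=proj(c,[s['position']+[0,0,-.01]])[0].astype(int)
    x0=max(P[0]-50,0);y0=max(P[1]-50,0);print(n,P,x0,y0)
    im=cv2.imread(f'pics/{f}.png')[y0:y0+100,x0:x0+100]
    cv2.imwrite(f'pics/{f}a.png',cv2.resize(cv2.convertScaleAbs(im,alpha=1.5),None,fx=6,fy=6,interpolation=cv2.INTER_CUBIC))
E
```

```text
[0.47395148 0.15146073 0.14549025] [ 178.37777908   88.37778136 -108.26033429]
wrist [277 250] 227 200
side [313 245] 263 195
scene [332 154] 282 104
```

View pics/w4.png

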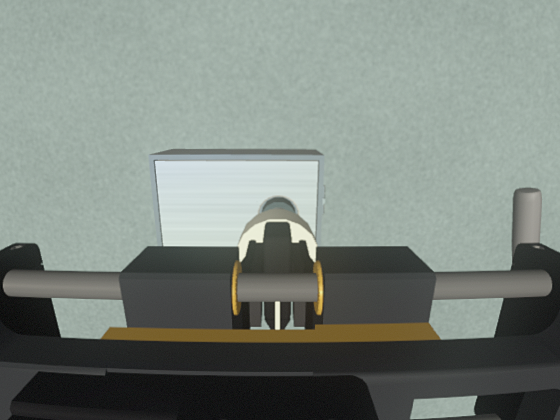

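View pics/d4a.png

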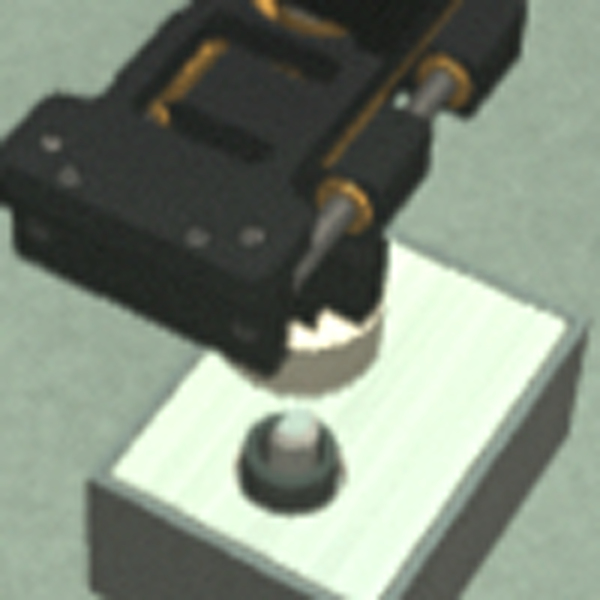

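View pics/s4a.png

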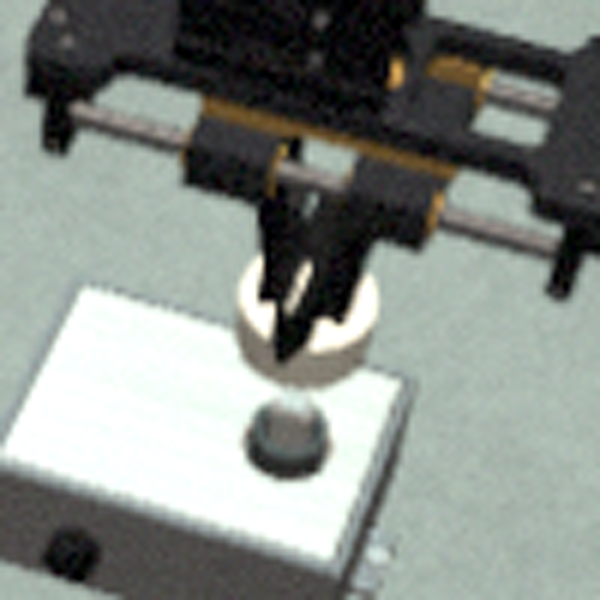

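```bash
cat > ov.py <<'E'
from h import *
import sys
def ov(f,kc,sc,out,kz):
    c=load(f); k=6
    P=proj(c,[kc])[0].astype(int); x0=max(P[0]-50,0);y0=max(P[1]-50,0)
    im=cv2.imread(f'pics/{f}.png')[y0:y0+100,x0:x0+100]; im=cv2.resize(cv2.convertScaleAbs(im,alpha=1.5),None,fx=k,fy=k,interpolation=cv2.INTER_CUBIC)
    t=np.linspace(0,2*np.pi,60)
    for ctr,z,r,col in [(kc,kz,.024,(0,0,255)),(kc,kz+.024,.024,(0,255,0)),(sc,.07,.0145,(255,0,0)),(sc,.060,.016,(255,0,255)),(sc,.081,.008,(0,255,255))]:
        C=np.c_[ctr[0]+r*np.cos(t),ctr[1]+r*np.sin(t),0*t+z]
        q=((proj(c,C)-[x0,y0]+.5)*k-.5).round().astype(int)
        cv2.polylines(im,[q],True,col,1)
    cv2.imwrite(out,im)
E
python3 - <<'E'
from ov import *
for f in 'ds': ov(f+'4',[.4743,.1515,.12],[.4739,.152],f'pics/{f}4o.png',.12)
E
```

```text
(no output)
```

View pics/d4o.png

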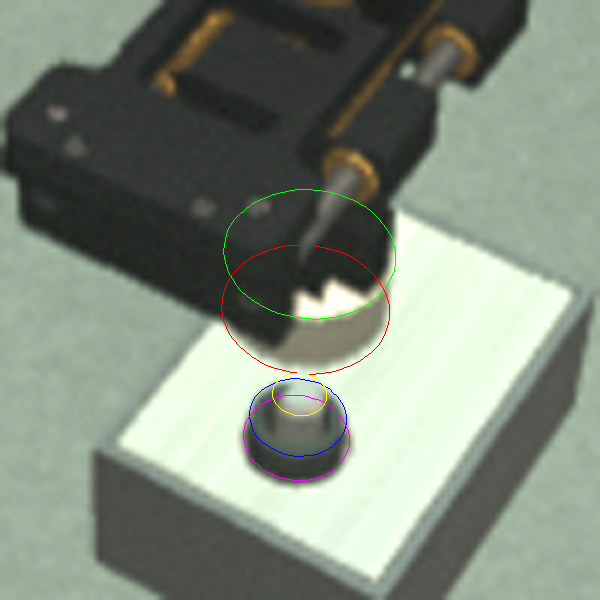

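View pics/s4o.png

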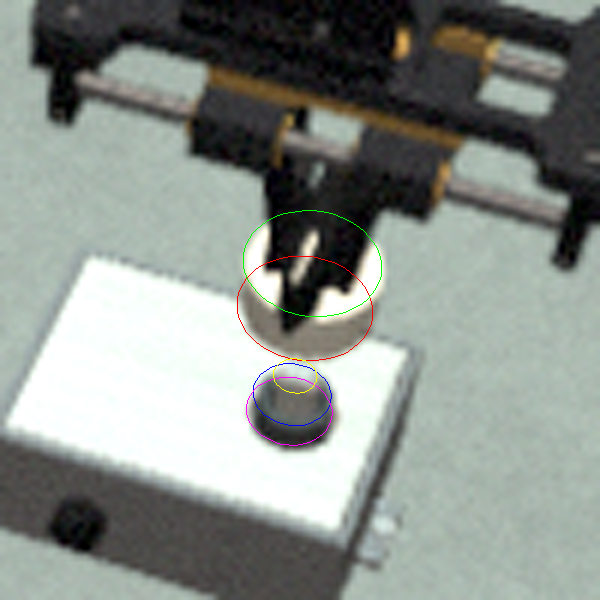

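Call:
send_rows(moves=[0,0,0,-0.03,0.05,-2,-1,0,0,0,0,0,-1.2,-1,0,0,0,0,0,-0.3,-1,0,0,0,0,0,-0.2,-1,0,0,0,0,0,-0.2,-1,0,0,0,0,0,0,-1])

```text
time_s: 10.35
position: [0.4739, 0.1525, 0.1068]
tcp_rot: [[-1.0, 0.028, 0.001], [0.028, 1.0, 0.0], [-0.001, 0.0, -1.0]]
force: [0.8, 0.3, -1.7]
opening: 0.161
```

Call:
send_rows(moves=[0,0,0,0,0,-0.2,-1,0,0,0,0,0,-0.2,-1,0,0,0,0,0,-0.2,-1,0,0,0,0,0,0,-1])

```text
time_s: 10.75
position: [0.4734, 0.1526, 0.1003]
tcp_rot: [[-1.0, 0.028, -0.001], [0.028, 1.0, -0.0], [0.001, -0.0, -1.0]]
force: [-0.8, -0.7, -0.1]
opening: 0.158
```

Call:
send_rows(moves=[0,0,0,0,0,-0.2,-1,0,0,0,0,0,-0.2,-1,0,0,0,0,0,-0.2,-1,0,0,0,0,0,-0.2,-1,0,0,0,0,0,0,-1])

```text
time_s: 11.25
position: [0.4737, 0.1526, 0.0929]
tcp_rot: [[-1.0, 0.028, 0.0], [0.028, 1.0, 0.0], [-0.0, 0.0, -1.0]]
force: [-1.4, -0.6, 5.5]
opening: 0.157
```

Call:
send_rows(moves=[0,0,0,0,0,-0.2,-1,0,0,0,0,0,-0.2,-1,0,0,0,0,0,-0.1,-1,0,0,0,0,0,0,-1,0,0,0,0,0,0,-1])

```text
time_s: 11.75
position: [0.4738, 0.1527, 0.0894]
tcp_rot: [[-1.0, 0.027, 0.001], [0.027, 1.0, 0.0], [-0.001, 0.0, -1.0]]
force: [-2.7, -0.3, 15.5]
opening: 0.157
```

Call:
send_rows(moves=[0,0,0,0,0,-0.1,-1,0,0,0,0,0,0,-1,0,0,0,0,0,0,-1])

```text
time_s: 12.05
position: [0.4738, 0.1527, 0.0893]
tcp_rot: [[-1.0, 0.027, 0.002], [0.027, 1.0, -0.0], [-0.002, -0.0, -1.0]]
force: [-4.8, -0.8, 24.3]
opening: 0.161
```

```bash
python3 - <<'E'
from ov import *
s=read_state();print(s['position'],s['force'],s['moment'],s['opening'])
for f,n in [('d','side'),('s','scene'),('w','wrist')]:
    snap(n,f+'5')
for f in 'ds': ov(f+'5',[.4739,.152,.064],[.4739,.152],f'pics/{f}5o.png',.064)
E
```

```text
[0.47378302 0.15267272 0.08932468] [-4.84172348 -0.84578778 24.28893699] [-0.13881305  0.93267991 -0.01774785] 0.16058503571923072
```

View pics/d5o.png

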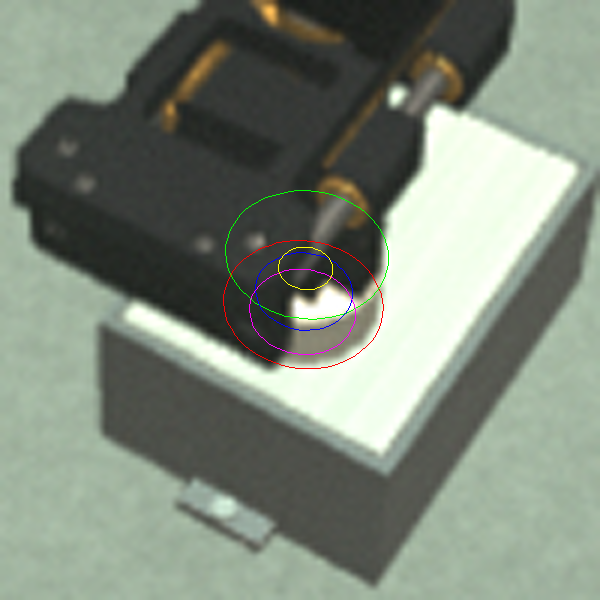

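View pics/s5o.png

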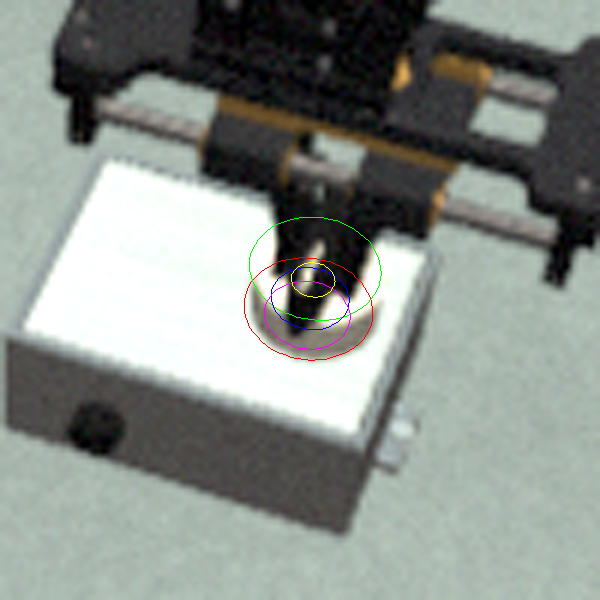

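View pics/w5.png

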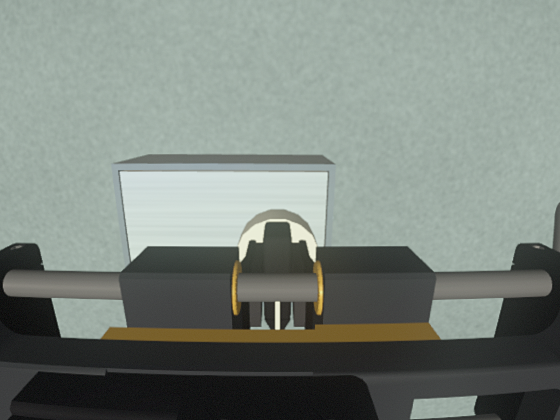

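```bash
python3 -c "
from rig import *
s=read_state();print(s['position'],s['force']);print(hand_in())"
```

```text
[0.47381075 0.15265598 0.08933241] [-4.75519818 -0.18308377 23.52074289]
the job is handed in; nothing more can be done
None
```

The cover plate is flush and the knob is on the shaft with the collar pressed fully down. I handed the job in at about 12 s with the gripper still holding the knob home.

- **Cover:** I pressed it down at the pad with closed fingers. The fingertips stopped at z = 0.060 m, and the last 1 mm push raised the force from 21 to 30 N with almost no movement. Later pictures show the plate level with the rim.
- **Knob:** I gripped it by the bar (14 mm measured opening, the same as the bar's width) and turned it about 21° to match the flat, measured at about -1.5°. It slid onto the shaft with no resistance until it met the collar.
- **Last checks:** The underside is at about 63.8 mm against the 64 mm stop. The last 1 mm push raised the force from 15.5 to 24 N while the tool moved only about 0.1 mm.
- **Small disagreement:** The scene and side camera overlays sat about 1–2 mm off the tool readings. That is within the stated calibration, and in the scene view the knob and shaft were offset by the same amount.
- **Other objects:** No move was aimed at anything else on the bench, and the readings showed no unexpected contact. I didn't re-measure the other objects at the end.

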